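# Pack the twine roll of a cheese stall

### The arm

A 6-joint arm with a two-finger parallel gripper is mounted at the origin on the work surface. World frame = base frame: x ahead of the robot, y to its left, z up, the work surface at z = 0. Lengths are in m, angles in degrees, forces in N, time in s.
With the tool pointing down it reaches from about 0.4 to 0.825 m from the base axis. Payload 7 kg.
Tool frame: the origin (TCP) lies midway between the tips of the shut fingers; the grasp point (between the pads) lies r.pinch_z behind it (r.pinch_z is the distance from the TCP to the grasp point, in m); z points along the fingers, y is the line along which they close (so a half turn about z gives the same grasp; the last joint's range is limited). The gripper opens to 88 mm and grips with 3 to 60 N. Pads are 19 mm wide; open, the fingers measure 130 mm over their backs; the gripper's body (78 mm by 193 mm) begins 47 mm behind the grasp point.
Start: joints at [92.538, 20.546, 0.682, 0, -70.136, -16.507], TCP at [0.163, 0.655, 0.227] pointing down, gripper open.
Joint ranges: [-176.03, 176.03], [-82.01, 121.73], [-58.28, 71.71], [-173.87, 95.51], [-174.79, -0.11], [-173.66, 173.66]. Speed limits (degrees/s): [136.94, 136.94, 172.46, 180, 180, 180].

### API

Orientations are given as [roll, pitch, yaw] about the fixed x, y, z axes, in that order (R = Rz(yaw) Ry(pitch) Rx(roll)).
In Python, from plant import r, optics, job gives the robot as it stands.
- The arm moves only by the shell command python3 -m crank 'ROWS' [FORCE]. ROWS is JSON, a list of rows, each an object with "xyz": the shift along the tool's x, y, z in units of 30 mm (1.0 is 30 mm), a list of three; "delta_rot": the turn, a rotation vector about the tool's x, y, z in degrees, a list of three; "claw": the closure, from 0 (fully open) to 1 (shut). A call has 1 to 20 rows; each row is the pose to reach, as a shift and turn from the pose commanded when the call began, along the tool's axes at that moment; what a row does not reach only later rows make up. A row lasts 1/8 s, in which the tool goes at most 62.5 mm and 10.7 degrees, less where a joint would pass 70% of its speed; a pose out of reach is approached as far as the arm can. A call with a gripper value outside its range is refused whole. The fingers move at their own pace and stop on an object; FORCE is the grip in N (left out, the last holds). Time passes only in rows, so rows that repeat a pose let the fingers close. It gives the time, the measured TCP pose, the force, the opening and the grip force at its end, in the units of the state.
- r.get_state(): the state, without advancing time (a new reading comes with each control period).
- optics.capture(name): name is "scene" or "top" or "wrist"; returns a dict with "img" (420x560x3 uint8, blue, green, red), "fovy" (degrees; the focal length in pixels is half the picture's height over the tangent of half this angle, whatever the lens; pixels are square), "cx", "cy" (the principal point, pixels), "eye" and "rotation" of the camera in the world; the wrist camera has in their place "hand_eye" (4x4, takes a point from camera to tool coordinates, whose origin is the TCP and whose axes are the flange's). Camera axes: x right, y up, looking along -z (the intrinsics and any distortion apply to the point x, -y, -z); pixel columns grow to the right and rows downward; lengths in m; the calibration is good to about 2 mm. The wrist camera is an equidistant fisheye: a pixel r from the principal point sees the ray r / f radians off the axis. A picture is of the moment at which its call begins: read the wrist's pose just before it. There is no depth.
- job.close_job(): hands the job in; it is judged then, once.
The state is a dict: "time_s": time; "joints": joint angles; "qd": joint speeds; "joint_torque": joint torques, N m; "tcp_pos": TCP position; "eef_rot": TCP orientation; "contact_force": force on the tool from outside, world axes, zero at the start; "moment": the same for the moment, N m; "gripper_width": finger opening in m; "gripper_force": force on a finger pad.
Only numpy, scipy, OpenCV 4.12 (cv2) and the standard library are available. Lean on these libraries where they do the work, as an engineer would, in place of code of your own. Each camera call takes 0.05 s, during which the arm holds its last target. There are 200 camera calls.

### The job

We are packing up the cheese stall: slide the blue twine roll up off its spindle, set it down upright in the bay of the wooden carrying tray, and then swing the brass turnbutton over it so that it cannot jump out on the way. Set the roll down with the fingers, do not drop it, and leave the straw-coloured roll and the two honey jars beside the work where they are.

Things in the scene. Friction and masses are not known exactly. Their poses are not given: they have to be found in the camera images.
- roll_blue: roll of blue twine wound hard on a cardboard core, rigid, 64 mm outer diameter, 70 mm tall (core; winding from 3 to 67 mm), bore of 26 mm, about 160 g, loose; starts upright on its spindle stand, its underside 12 mm above the table. Origin at the centre of its underside, z along its bore (up)
- roll_straw: roll of straw-coloured twine wound hard on a cardboard core, rigid, 64 mm outer diameter, 70 mm tall (core; winding from 3 to 67 mm), bore of 26 mm, about 160 g, loose; starts upright on its spindle stand, its underside 12 mm above the table. Origin at the centre of its underside, z along its bore (up). Not wanted: leave it on its spindle
- stand_blue: spindle stand that holds the blue roll at the start, fixed to the table: dark round base of 90 mm diameter, 12 mm high, with an upright steel spindle of 14 mm diameter in its middle whose tip is 94 mm above the table. Origin at the centre of its underside, z up along the spindle. The two stands may swap places
- stand_straw: spindle stand that holds the straw-coloured roll at the start, fixed to the table: dark round base of 90 mm diameter, 12 mm high, with an upright steel spindle of 14 mm diameter in its middle whose tip is 94 mm above the table. Origin at the centre of its underside, z up along the spindle. The two stands may swap places
- tray: wooden carrying tray, fixed. Origin on the table under the middle of its square bay, z up. Bay 92 x 92 mm inside, floor 8 mm and low walls (6 mm thick) 24 mm above the table. On the +y side, centred 85 mm from the bay's middle, a wooden block 44 x 44 mm, top 86 mm above the table, carries the turnbutton. Tray: x -62 to +62, y -60 to +116 mm
- bay (a point): middle of the bay's floor, 8 mm above the table; axes as the tray's
- turnbutton (a joint): angle, rad: 0 = over the bay's middle (a stop), grows counterclockwise from above; 1.57 = along the tray's +x, clear of the bay; range 0 to 2.6, starts at 1.35 to 2.2. Light friction (0.6 N at the knob), stays where left. Brass bar 26 mm wide, 8 mm thick, underside 86 mm above the table (8 mm above a roll in the bay), reaching 101 mm from the pivot
- pivot (a point): on the turnbutton's upright axis, at the top of the bar, 94 mm above the table, 85 mm to the tray's +y from the middle of the bay
- knob (a point): middle height of the black upright round knob on the turnbutton's free end, on the knob's axis: knob of 24 mm diameter, 30 mm tall, from 94 to 124 mm above the table, 85 mm from the pivot. The point turns with the turnbutton: its -y axis points from the pivot to the knob
- jar_a: honey jar, dark with black lid and paper label, 68 mm diameter, 105 mm tall, loose; origin at the centre of its underside. A bystander, leave it where it is
- jar_b: honey jar, dark with black lid and paper label, 68 mm diameter, 105 mm tall, loose; origin at the centre of its underside. A bystander, leave it where it is

How it is judged:
By the outcome, as a careful person would: the job done as asked, in the order asked, and still so for the second after the job is handed in, with the robot touching nothing.
It also fails if it takes over 53 s, if anything falls off the work surface, if the arm or the gripper's body presses on something with over 40 N, if the wrist force passes 120 N, or if a joint passes its speed limit or range.

## Working session

There is one attempt and no reset: what is moved stays moved. The work goes in short steps, Python scripts to look and compute and a shell command to move; the robot and the scene stay as the last step left them, time stands still between calls to the robot, and variables do not carry over. Pictures are saved under pics/ and viewed, at most 10 in all, crops included, and the job is handed in when it is done.

```bash
mkdir -p pics; ls; python3 - <<'E'
from plant import r,optics,job
import cv2
s=r.get_state();print(s['tcp_pos'],s['eef_rot'],r.pinch_z,s['time_s'],s['gripper_width'])
for n in ['top','scene','wrist']:
    c=optics.capture(n);cv2.imwrite(f'pics/{n}0.png',c['img']);print({k:v for k,v in c.items() if k!='img'})
E
```

```text
pics
[0.16283676 0.65456418 0.22562413] [ 1.79906526e+02 -7.58693147e-03 -1.39745931e+01] 0.0188 0.0 0.08768604483364359
{'fovy': 42.76565487194992, 'cx': 276.19936376070024, 'cy': 203.7500990579795, 'eye': array([0.4063969 , 0.00473635, 1.26110749]), 'rotation': array([  9.6163853 ,   0.35528027, -90.38339926])}
{'fovy': 42.24366789841073, 'cx': 278.65304990866514, 'cy': 205.3710466818105, 'eye': array([ 1.15608772, -0.78147686,  0.83460178]), 'rotation': array([52.24607779,  0.6247155 , 33.55749153])}
{'fovy': 65.70646984690485, 'cx': 279.26100882260675, 'cy': 210.40229111711884, 'hand_eye': array([[-1.29169449e-04,  9.65583939e-01,  2.60091601e-01,
         7.08158394e-02],
       [ 9.99999369e-01, -1.65430535e-04,  1.11078725e-03,
        -7.78440847e-04],
       [ 1.11558542e-03,  2.60091580e-01, -9.65583308e-01,
        -1.58368409e-01],
       [ 0.00000000e+00,  0.00000000e+00,  0.00000000e+00,
         1.00000000e+00]])}
```

View pics/top0.png

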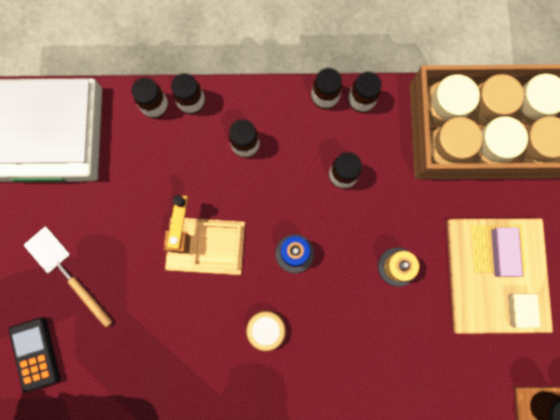

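View pics/scene0.png

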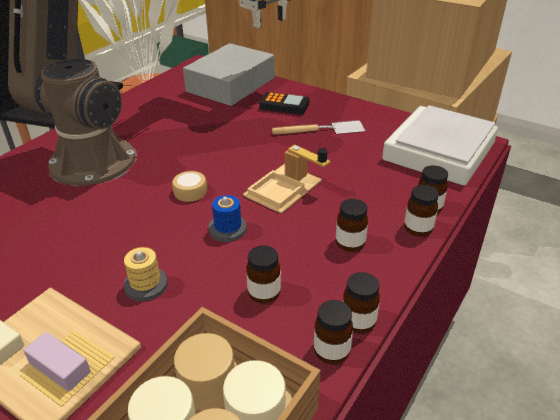

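The top view shows the blue roll near (295,248), the tray bay near (218,245), the block and pivot near (176,238), the knob near (179,201), the straw roll at (403,265), and jars at (244,138) and (346,170). I'll enlarge it.

```bash
cat > h.py <<'E'
import numpy as np,cv2
from scipy.spatial.transform import Rotation as R
from plant import r,optics,job
def ray(c,u,v,s=None):
    f=210/np.tan(np.radians(c['fovy']/2)); x=(u-c['cx'])/f; y=(v-c['cy'])/f
    if 'eye' in c:
        return np.array(c['eye']),R.from_euler('xyz',c['rotation'],degrees=True).apply([x,-y,-1])
    t=np.hypot(x,y); k=np.sin(t)/t
    H=c['hand_eye']; Rt=R.from_euler('xyz',s['eef_rot'],degrees=True)
    return Rt.apply(H[:3,3])+s['tcp_pos'],Rt.apply(H[:3,:3]@[x*k,-y*k,-np.cos(t)])
def at(c,u,v,z,s=None):
    o,d=ray(c,u,v,s); return (o+d*(z-o[2])/d[2]).round(4)
def pix(c,p,s=None):
    f=210/np.tan(np.radians(c['fovy']/2))
    if 'eye' in c:
        q=R.from_euler('xyz',c['rotation'],degrees=True).inv().apply(np.array(p)-c['eye']); m=q[:2]/-q[2]*f
    else:
        H=c['hand_eye'];q=R.from_euler('xyz',s['eef_rot'],degrees=True).inv().apply(np.array(p)-s['tcp_pos']);q=H[:3,:3].T@(q-H[:3,3])
        n=np.hypot(q[0],q[1]);m=q[:2]/n*np.arctan2(n,-q[2])*f
    return (c['cx']+m[0],c['cy']-m[1])
def totool(p):
    s=r.get_state();return (R.from_euler('xyz',s['eef_rot'],degrees=True).inv().apply(np.array(p)-s['tcp_pos'])/.03).round(3)
E
python3 - <<'E'
import cv2
a=cv2.imread('pics/top0.png')[180:290,155:325]
cv2.imwrite('pics/crop.png',cv2.resize(a,None,fx=4.7,fy=4.7,interpolation=cv2.INTER_CUBIC))
E
```

```text
(no output)
```

View pics/crop.png

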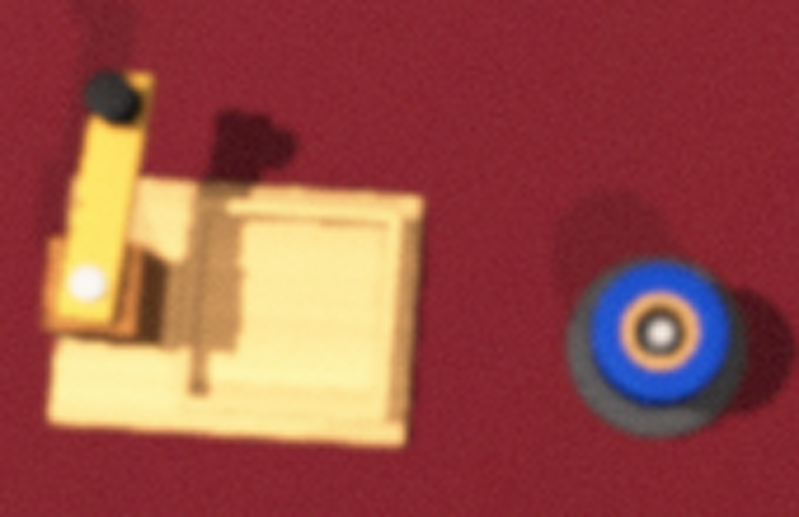

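The enlarged crop shows, in crop pixels: core centre (660,331), base centre (657,348), tray -y corners (422,198) and (406,443), pivot screw (87,283), and knob top about (108,95).

```bash
python3 - <<'E'
from h import *
c=optics.capture('top')
P=lambda u,v,z:at(c,155+(u+.5)/4.7-.5,180+(v+.5)/4.7-.5,z)
print('core',P(660,331,.082),'base',P(657,348,.012))
a,b=P(422,198,.024),P(406,443,.024);d=a-b
pv=P(87,283,.096);k=P(108,95,.124)
print('corners',a,b,np.linalg.norm(d),np.degrees(np.arctan2(d[1],d[0])),'pivot',pv,'knob',k,np.linalg.norm((k-pv)[:2]))
yaw=np.arctan2(d[1],d[0]);yh=np.array([-np.sin(yaw),np.cos(yaw),0])
print('bay from corners',(a+b)/2+.06*yh,'from pivot',pv-.085*yh)
kd=k-pv; print('angle',np.degrees(np.arctan2(kd[1],kd[0])-yaw)+90)
print('jars',at(c,244,130,.105),at(c,347,162,.105), 'core from scene')
s=r.get_state();c2=optics.capture('scene');print(pix(c2,P(660,331,.082)),s['eef_rot'],s['tcp_pos'])
E
```

```text
core [ 0.5028 -0.03    0.082 ] base [ 0.5001 -0.0304  0.012 ]
corners [0.5742 0.0853 0.024 ] [0.4539 0.0927 0.024 ] 0.12052738278084364 -3.5199934444586276 pivot [0.5258 0.236  0.096 ] knob [0.6093 0.223  0.124 ] 0.08450591695260151
bay from corners [0.51773381 0.14888681 0.024     ] from pivot [0.52058127 0.15116036 0.096     ]
angle 84.67073497375758
jars [0.7704 0.0816 0.105 ] [ 0.6948 -0.1468  0.105 ] core from scene
(np.float64(225.79384550628586), np.float64(201.6925203885819)) [ 1.79943536e+02 -5.68789848e-03 -1.39718722e+01] [0.16290029 0.65476462 0.22598581]
```

```bash
python3 - <<'E'
from h import *
print(totool([.42,.36,.22]),totool([.502,-.03,.2]),r.get_state()['time_s'])
E
```

```text
[10.689  7.467  0.211] [16.479 19.422  0.888] 0.25
```

```bash
python3 -m crank '[{"xyz":[2,1.4,0.2],"delta_rot":[0,0,10],"claw":0},{"xyz":[4,2.8,0.2],"delta_rot":[0,0,20],"claw":0},{"xyz":[6,4.2,0.2],"delta_rot":[0,0,30],"claw":0},{"xyz":[8,5.6,0.2],"delta_rot":[0,0,40],"claw":0},{"xyz":[9.5,7,0.2],"delta_rot":[0,0,50],"claw":0},{"xyz":[10.7,8,0.2],"delta_rot":[0,0,58],"claw":0},{"xyz":[11.6,9.6,0.3],"delta_rot":[0,0,66],"claw":0},{"xyz":[12.5,11.3,0.4],"delta_rot":[0,0,73],"claw":0},{"xyz":[13.4,13,0.5],"delta_rot":[0,0,79.5],"claw":0},{"xyz":[14.2,14.8,0.6],"delta_rot":[0,0,79.5],"claw":0},{"xyz":[15,16.5,0.7],"delta_rot":[0,0,79.5],"claw":0},{"xyz":[15.8,18.2,0.8],"delta_rot":[0,0,79.5],"claw":0},{"xyz":[16.48,19.42,0.9],"delta_rot":[0,0,79.5],"claw":0},{"xyz":[16.48,19.42,0.9],"delta_rot":[0,0,79.5],"claw":0},{"xyz":[16.48,19.42,0.9],"delta_rot":[0,0,79.5],"claw":0},{"xyz":[16.48,19.42,0.9],"delta_rot":[0,0,79.5],"claw":0},{"xyz":[16.48,19.42,0.9],"delta_rot":[0,0,79.5],"claw":0}]' 15; python3 - <<'E'
from h import *
s=r.get_state();c=optics.capture('wrist');cv2.imwrite('pics/w1.png',c['img'])
print(s['tcp_pos'],s['eef_rot'],s['joints'],s['time_s'])
print(pix(c,[.502,-.03,.082],s),pix(c,[.502,-.03,.094],s))
E
```

```text
time_s: 2.38
tcp_pos: [0.5021, -0.0288, 0.1997]
eef_rot: [-180.0, 0.0, -93.4]
contact_force: [0.3, -0.6, -0.3]
gripper_width: 0.0875
gripper_force: 0.0
[ 0.5020779  -0.02876393  0.19972154] [-1.79982397e+02  1.04041870e-02 -9.33786329e+01] [ 1.91384150e+01  5.40510539e+00 -2.29181433e+01 -3.26093021e-03
 -6.16565064e+01 -2.25155018e+01] 2.375
(np.float64(280.62416366328176), np.float64(203.0167115032447)) (np.float64(280.66960813006915), np.float64(206.4455964155243))
```

View pics/w1.png

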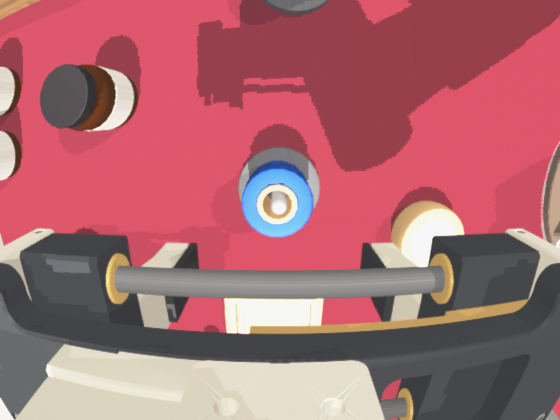

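The wrist view shows the core centre at about (277.5,204), against a prediction of (280.6,203). The estimate holds to about 2 mm.

```bash
python3 - <<'E'
from h import *
s=r.get_state();c=optics.capture('wrist');p=at(c,277.5,204,.082,s);print(p)
p=(p+[.5028,-.03,.082])/2;print(p)
p[2]=.060-r.pinch_z;print(totool(p))
E
```

```text
[ 0.5048 -0.0294  0.082 ]
[ 0.5038 -0.0297  0.082 ]
[ 0.021 -0.056  5.284]
```

```bash
python3 -m crank '[{"xyz":[0.02,-0.06,1.2],"delta_rot":[0,0,0],"claw":0},{"xyz":[0.02,-0.06,2.6],"delta_rot":[0,0,0],"claw":0},{"xyz":[0.02,-0.06,3.8],"delta_rot":[0,0,0],"claw":0},{"xyz":[0.02,-0.06,4.7],"delta_rot":[0,0,0],"claw":0},{"xyz":[0.02,-0.06,5.25],"delta_rot":[0,0,0],"claw":0},{"xyz":[0.02,-0.06,5.25],"delta_rot":[0,0,0],"claw":0},{"xyz":[0.02,-0.06,5.25],"delta_rot":[0,0,0],"claw":1},{"xyz":[0.02,-0.06,5.25],"delta_rot":[0,0,0],"claw":1},{"xyz":[0.02,-0.06,5.25],"delta_rot":[0,0,0],"claw":1},{"xyz":[0.02,-0.06,5.25],"delta_rot":[0,0,0],"claw":1},{"xyz":[0.02,-0.06,5.25],"delta_rot":[0,0,0],"claw":1},{"xyz":[0.02,-0.06,5.25],"delta_rot":[0,0,0],"claw":1},{"xyz":[0.02,-0.06,5.25],"delta_rot":[0,0,0],"claw":1},{"xyz":[0.02,-0.06,5.25],"delta_rot":[0,0,0],"claw":1}]' 20
```

```text
time_s: 4.22
tcp_pos: [0.5044, -0.0303, 0.0428]
eef_rot: [-179.9, 0.0, -93.5]
contact_force: [-1.3, 0.2, 7.3]
gripper_width: 0.0638
gripper_force: 20.0
```

```bash
python3 -m crank '[{"xyz":[0,0,-0.2],"delta_rot":[0,0,0],"claw":1},{"xyz":[0,0,-0.6],"delta_rot":[0,0,0],"claw":1},{"xyz":[0,0,-1.1],"delta_rot":[0,0,0],"claw":1},{"xyz":[0,0,-1.7],"delta_rot":[0,0,0],"claw":1},{"xyz":[0,0,-2.3],"delta_rot":[0,0,0],"claw":1},{"xyz":[0,0,-2.9],"delta_rot":[0,0,0],"claw":1},{"xyz":[0,0,-3.4],"delta_rot":[0,0,0],"claw":1},{"xyz":[0,0,-3.6],"delta_rot":[0,0,0],"claw":1},{"xyz":[0,0,-3.6],"delta_rot":[0,0,0],"claw":1},{"xyz":[0,0,-3.6],"delta_rot":[0,0,0],"claw":1}]' 20; python3 - <<'E'
from h import *
print(totool([.519,.15,.1508]))
E
```

```text
time_s: 5.48
tcp_pos: [0.5034, -0.0305, 0.1494]
eef_rot: [179.9, -0.0, -93.5]
contact_force: [0.1, -0.0, -1.1]
gripper_width: 0.0643
gripper_force: 20.0
[-6.036 -0.155 -0.048]
```

```bash
python3 -m crank '[{"xyz":[-0.5,0,0],"delta_rot":[0,0,0],"claw":1},{"xyz":[-1.4,-0.1,0],"delta_rot":[0,0,0],"claw":1},{"xyz":[-2.4,-0.15,0],"delta_rot":[0,0,0],"claw":1},{"xyz":[-3.4,-0.15,0],"delta_rot":[0,0,0],"claw":1},{"xyz":[-4.4,-0.15,0],"delta_rot":[0,0,0],"claw":1},{"xyz":[-5.3,-0.15,0],"delta_rot":[0,0,0],"claw":1},{"xyz":[-5.9,-0.15,0],"delta_rot":[0,0,0],"claw":1},{"xyz":[-6.04,-0.15,0],"delta_rot":[0,0,0],"claw":1},{"xyz":[-6.04,-0.15,0],"delta_rot":[0,0,0],"claw":1},{"xyz":[-6.04,-0.15,0],"delta_rot":[0,0,0],"claw":1}]' 20; python3 - <<'E'
from h import *
s=r.get_state();w=optics.capture('wrist')['img'];c=optics.capture('scene')
a=cv2.resize(c['img'][120:260,180:360],(540,420),interpolation=cv2.INTER_CUBIC)
cv2.imwrite('pics/w2.png',np.vstack([cv2.resize(w,(400,300)),cv2.resize(a,(400,300))]))
print(s['tcp_pos'])
E
```

```text
time_s: 6.72
tcp_pos: [0.5192, 0.1495, 0.15]
eef_rot: [180.0, -0.0, -93.5]
contact_force: [-0.1, -0.2, -2.5]
gripper_width: 0.064
gripper_force: 20.0
[0.51916991 0.14952186 0.15000332]
```

View pics/w2.png

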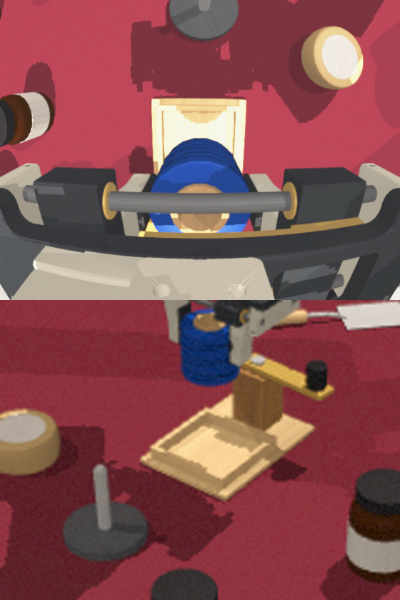

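The roll is held upright and centred over the bay: the tray's wall corners, at 152 and 246 in the half view, straddle it. I'll lower it now.

```bash
python3 -m crank '[{"xyz":[0,0,0.4],"delta_rot":[0,0,0],"claw":1},{"xyz":[0,0,1.1],"delta_rot":[0,0,0],"claw":1},{"xyz":[0,0,1.9],"delta_rot":[0,0,0],"claw":1},{"xyz":[0,0,2.6],"delta_rot":[0,0,0],"claw":1},{"xyz":[0,0,3.1],"delta_rot":[0,0,0],"claw":1},{"xyz":[0,0,3.35],"delta_rot":[0,0,0],"claw":1},{"xyz":[0,0,3.5],"delta_rot":[0,0,0],"claw":1},{"xyz":[0,0,3.56],"delta_rot":[0,0,0],"claw":1},{"xyz":[0,0,3.6],"delta_rot":[0,0,0],"claw":1},{"xyz":[0,0,3.63],"delta_rot":[0,0,0],"claw":1},{"xyz":[0,0,3.63],"delta_rot":[0,0,0],"claw":1},{"xyz":[0,0,3.63],"delta_rot":[0,0,0],"claw":1}]' 20
```

```text
time_s: 8.32
tcp_pos: [0.5194, 0.1502, 0.0413]
eef_rot: [-180.0, 0.0, -93.5]
contact_force: [0.0, -0.1, -1.7]
gripper_width: 0.0641
gripper_force: 20.0
```

```bash
python3 -m crank '[{"xyz":[0,0,0.03],"delta_rot":[0,0,0],"claw":1},{"xyz":[0,0,0.05],"delta_rot":[0,0,0],"claw":1},{"xyz":[0,0,0.07],"delta_rot":[0,0,0],"claw":1},{"xyz":[0,0,0.07],"delta_rot":[0,0,0],"claw":1},{"xyz":[0,0,0.07],"delta_rot":[0,0,0],"claw":1}]' 20
```

```text
time_s: 8.95
tcp_pos: [0.5193, 0.1502, 0.0391]
eef_rot: [-180.0, -0.0, -93.5]
contact_force: [1.2, 0.2, -1.0]
gripper_width: 0.0643
gripper_force: 20.0
```

```bash
python3 -m crank '[{"xyz":[0,0,0.02],"delta_rot":[0,0,0],"claw":1},{"xyz":[0,0,0.04],"delta_rot":[0,0,0],"claw":1},{"xyz":[0,0,0.05],"delta_rot":[0,0,0],"claw":1},{"xyz":[0,0,0.05],"delta_rot":[0,0,0],"claw":1},{"xyz":[0,0,0.05],"delta_rot":[0,0,0],"claw":1}]' 20
```

```text
time_s: 9.57
tcp_pos: [0.5194, 0.1502, 0.0387]
eef_rot: [-180.0, 0.0, -93.4]
contact_force: [-4.9, -0.2, 10.8]
gripper_width: 0.0637
gripper_force: 20.0
```

```bash
python3 -m crank '[{"xyz":[0,0,-0.02],"delta_rot":[0,0,0],"claw":0.24},{"xyz":[0,0,-0.02],"delta_rot":[0,0,0],"claw":0.2},{"xyz":[0,0,-0.02],"delta_rot":[0,0,0],"claw":0.14},{"xyz":[0,0,-0.02],"delta_rot":[0,0,0],"claw":0.08},{"xyz":[0,0,-0.02],"delta_rot":[0,0,0],"claw":0.05},{"xyz":[0,0,-0.02],"delta_rot":[0,0,0],"claw":0.05},{"xyz":[0,0,-0.4],"delta_rot":[0,0,0],"claw":0.05},{"xyz":[0,0,-1.2],"delta_rot":[0,0,0],"claw":0.05},{"xyz":[0,0,-2.4],"delta_rot":[0,0,0],"claw":0.05},{"xyz":[0,0,-3.6],"delta_rot":[0,0,0],"claw":0.05},{"xyz":[0,0,-4.6],"delta_rot":[0,0,0],"claw":0.05},{"xyz":[0,0,-5.2],"delta_rot":[0,0,0],"claw":0.05},{"xyz":[0,0,-5.4],"delta_rot":[0,0,0],"claw":0.05},{"xyz":[0,0,-5.4],"delta_rot":[0,0,0],"claw":0.05}]' 20; python3 - <<'E'
from h import *
s=r.get_state();c=optics.capture('wrist')
cv2.imwrite('pics/w3.png',c['img'])
print(s['tcp_pos'],s['eef_rot'],pix(c,[.519,.15,.078],s),pix(c,[.519,.15,.008],s))
E
```

```text
time_s: 11.32
tcp_pos: [0.5192, 0.1502, 0.1998]
eef_rot: [-180.0, 0.0, -93.5]
contact_force: [0.6, 0.0, 0.6]
gripper_width: 0.0833
gripper_force: 0.0
[0.51919723 0.150177   0.19976526] [-1.79982943e+02  2.60965886e-02 -9.34725947e+01] (np.float64(280.80991947950946), np.float64(203.03481005387846)) (np.float64(280.5697815774648), np.float64(187.72367096090062))
```

View pics/w3.png

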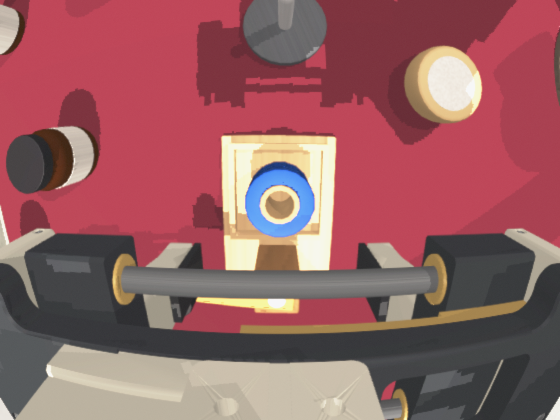

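The roll stands in the bay, its core at (279,205) against a predicted (281,203). Next I'll position above the knob with the fingers straddling along the tangent.

```bash
python3 -m crank '[{"xyz":[-0.3,-0.3,0],"delta_rot":[0,0,-10],"claw":0.3},{"xyz":[-0.6,-0.7,0],"delta_rot":[0,0,-20],"claw":0.4},{"xyz":[-0.9,-1.1,0],"delta_rot":[0,0,-30],"claw":0.4},{"xyz":[-1.3,-1.5,0],"delta_rot":[0,0,-40],"claw":0.4},{"xyz":[-1.7,-1.9,0],"delta_rot":[0,0,-50],"claw":0.4},{"xyz":[-2.1,-2.3,0],"delta_rot":[0,0,-60],"claw":0.4},{"xyz":[-2.4,-2.6,0],"delta_rot":[0,0,-70],"claw":0.4},{"xyz":[-2.58,-2.82,0],"delta_rot":[0,0,-80],"claw":0.4},{"xyz":[-2.58,-2.82,0],"delta_rot":[0,0,-84.7],"claw":0.4},{"xyz":[-2.58,-2.82,0],"delta_rot":[0,0,-84.7],"claw":0.4},{"xyz":[-2.58,-2.82,0],"delta_rot":[0,0,-84.7],"claw":0.4}]' 10; python3 - <<'E'
from h import *
s=r.get_state();c=optics.capture('wrist')
cv2.imwrite('pics/w4.png',c['img'])
print(s['tcp_pos'],s['eef_rot'],pix(c,[.6085,.2222,.124],s),pix(c,[.5242,.2348,.096],s))
E
```

```text
time_s: 12.75
tcp_pos: [0.6082, 0.2221, 0.1989]
eef_rot: [180.0, 0.1, -8.9]
contact_force: [0.6, 0.6, 0.1]
gripper_width: 0.0529
gripper_force: 0.0
[0.60815068 0.22212528 0.19885324] [ 1.79953549e+02  5.04644437e-02 -8.88177883e+00] (np.float64(280.29104622886894), np.float64(220.30892178199664)) (np.float64(280.72983144404543), np.float64(299.6145182460741))
```

View pics/w4.png

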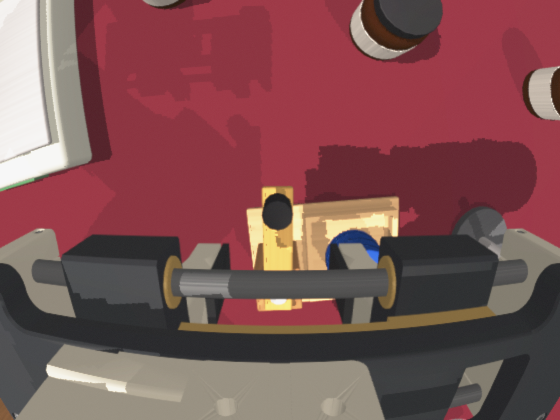

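The wrist view has the knob top at about (277,214), between the fingers and lined up with the bar. I'll descend around it.

```bash
python3 -m crank '[{"xyz":[0.07,-0.03,0.6],"delta_rot":[0,0,0],"claw":0.4},{"xyz":[0.07,-0.03,1.4],"delta_rot":[0,0,0],"claw":0.4},{"xyz":[0.07,-0.03,2.2],"delta_rot":[0,0,0],"claw":0.4},{"xyz":[0.07,-0.03,2.9],"delta_rot":[0,0,0],"claw":0.4},{"xyz":[0.07,-0.03,3.3],"delta_rot":[0,0,0],"claw":0.4},{"xyz":[0.07,-0.03,3.3],"delta_rot":[0,0,0],"claw":0.5},{"xyz":[0.07,-0.03,3.3],"delta_rot":[0,0,0],"claw":0.64},{"xyz":[0.07,-0.03,3.3],"delta_rot":[0,0,0],"claw":0.64},{"xyz":[0.07,-0.03,3.3],"delta_rot":[0,0,0],"claw":0.64}]' 5; python3 - <<'E'
from h import *
s=r.get_state();p=np.array([.5242,.2348]);y0=np.radians(s['eef_rot'][2]);rad=np.linalg.norm(s['tcp_pos'][:2]-p)
print(rad)
x0=np.array([np.cos(y0),np.sin(y0)]);
for d in range(0,90,8):
    a=y0-np.radians(d);q=p+.086*np.array([np.cos(a),np.sin(a)]);t=totool([*q,s['tcp_pos'][2]]);print(d,t)
E
```

```text
time_s: 13.92
tcp_pos: [0.6109, 0.2231, 0.1012]
eef_rot: [-180.0, -0.0, -8.8]
contact_force: [-0.7, -0.4, 0.2]
gripper_width: 0.032
gripper_force: 0.0
0.08750208603252237
0 [-0.05   0.054 -0.   ]
8 [-0.077  0.453 -0.   ]
16 [-0.161  0.845 -0.001]
24 [-2.97e-01  1.22e+00 -1.00e-03]
32 [-0.485  1.573 -0.002]
40 [-0.72   1.897 -0.002]
48 [-0.998  2.185 -0.003]
56 [-1.313  2.431 -0.003]
64 [-1.66   2.631 -0.003]
72 [-2.03   2.781 -0.004]
80 [-2.418  2.877 -0.004]
88 [-2.816  2.919 -0.005]
```

```bash
python3 -m crank '[{"xyz":[-0.06,0.25,0],"delta_rot":[0,0,4],"claw":0.64},{"xyz":[-0.08,0.45,0],"delta_rot":[0,0,8],"claw":0.64},{"xyz":[-0.16,0.85,0],"delta_rot":[0,0,16],"claw":0.64},{"xyz":[-0.3,1.22,0],"delta_rot":[0,0,24],"claw":0.64},{"xyz":[-0.49,1.57,0],"delta_rot":[0,0,32],"claw":0.64},{"xyz":[-0.72,1.9,0],"delta_rot":[0,0,40],"claw":0.64},{"xyz":[-1,2.19,0],"delta_rot":[0,0,48],"claw":0.64},{"xyz":[-1.31,2.43,0],"delta_rot":[0,0,56],"claw":0.64},{"xyz":[-1.66,2.63,0],"delta_rot":[0,0,64],"claw":0.64},{"xyz":[-2.03,2.78,0],"delta_rot":[0,0,72],"claw":0.64},{"xyz":[-2.42,2.88,0],"delta_rot":[0,0,80],"claw":0.64},{"xyz":[-2.6,2.9,0],"delta_rot":[0,0,84],"claw":0.64},{"xyz":[-2.6,2.9,0],"delta_rot":[0,0,84],"claw":0.64},{"xyz":[-2.6,2.9,0],"delta_rot":[0,0,84],"claw":0.64}]' 5
```

```text
time_s: 15.68
tcp_pos: [0.5206, 0.149, 0.1008]
eef_rot: [-180.0, 0.0, -92.7]
contact_force: [0.5, -0.7, 0.1]
gripper_width: 0.0314
gripper_force: 0.0
```

```bash
python3 -m crank '[{"xyz":[0,0.05,0],"delta_rot":[0,0,0],"claw":0.64},{"xyz":[0,0.1,0],"delta_rot":[0,0,0],"claw":0.64},{"xyz":[0,0.15,0],"delta_rot":[0,0,0],"claw":0.64},{"xyz":[0,0.15,0],"delta_rot":[0,0,0],"claw":0.64},{"xyz":[0,0.15,0],"delta_rot":[0,0,0],"claw":0.64}]' 5
```

```text
time_s: 16.3
tcp_pos: [0.517, 0.149, 0.1006]
eef_rot: [-179.9, 0.0, -92.7]
contact_force: [6.0, -3.0, -3.1]
gripper_width: 0.0318
gripper_force: 3.5
```

The 6 N reaction, against 0.6 N of friction, says the button is at its stop. I'll release and retreat upward.

```bash
python3 -m crank '[{"xyz":[0,-0.1,0],"delta_rot":[0,0,0],"claw":0.6},{"xyz":[0,-0.1,0],"delta_rot":[0,0,0],"claw":0.5},{"xyz":[0,-0.1,0],"delta_rot":[0,0,0],"claw":0.45},{"xyz":[0,-0.1,0],"delta_rot":[0,0,0],"claw":0.45},{"xyz":[0,-0.1,-0.5],"delta_rot":[0,0,0],"claw":0.45},{"xyz":[0,-0.1,-1.3],"delta_rot":[0,0,0],"claw":0.45},{"xyz":[0,-0.1,-2.3],"delta_rot":[0,0,0],"claw":0.45},{"xyz":[0,-0.1,-3.3],"delta_rot":[0,0,0],"claw":0.45},{"xyz":[0,-0.1,-4],"delta_rot":[0,0,0],"claw":0.45},{"xyz":[0,-0.1,-4.2],"delta_rot":[0,0,0],"claw":0.45},{"xyz":[0,-0.1,-4.2],"delta_rot":[0,0,0],"claw":0.45},{"xyz":[0,-0.1,-4.2],"delta_rot":[0,0,0],"claw":0.45}]' 5; python3 - <<'E'
from h import *
s=r.get_state();w=optics.capture('wrist');c=optics.capture('scene')
a=cv2.resize(c['img'][90:300,110:390],(560,420),interpolation=cv2.INTER_CUBIC)
cv2.imwrite('pics/w5.png',np.vstack([cv2.resize(w['img'],(400,300)),cv2.resize(a,(400,300))]))
print(s['tcp_pos'],pix(w,[.519,.15,.124],s),pix(w,[.5242,.2348,.096],s))
E
```

```text
time_s: 17.8
tcp_pos: [0.5183, 0.1487, 0.2257]
eef_rot: [179.9, -0.0, -92.8]
contact_force: [0.0, -0.6, -0.4]
gripper_width: 0.0482
gripper_force: 0.0
[0.51830237 0.1486684  0.2256507 ] (np.float64(279.72346973454813), np.float64(210.8330325885246)) (np.float64(278.54503100978815), np.float64(285.63685869938575))
```

View pics/w5.png

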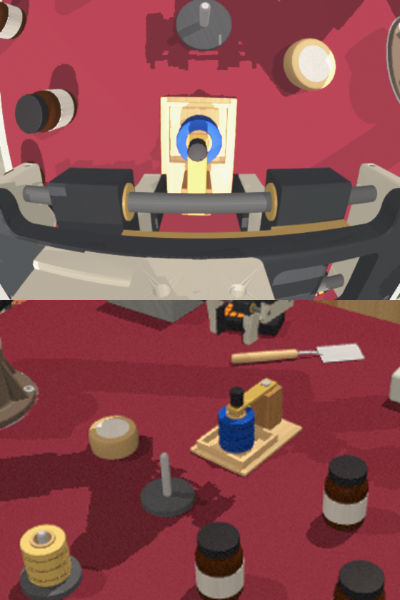

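Both views show the bar over the upright roll, with the knob at about (198,149) in the half view, in line with the pivot. The straw roll and the jars have not moved.

```bash
python3 -c "
from plant import job
print(job.close_job())"
```

```text
the job is handed in; nothing more can be done
None
```

The blue roll stands upright in the tray's bay with the turnbutton swung to its stop over it, the straw roll and jars were not touched, and the job was handed in at about 18 s (verdict not shown).

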